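Roll the specimen slides down onto the levelling plate

ROBOT

A 6-joint arm with a two-finger parallel gripper is mounted at the origin on the work surface. World frame = base frame: x ahead of the robot, y to its left, z up, the work surface at z = 0. Lengths are in mm, angles in rad, forces in N, time in s.
With the tool pointing down it reaches from about 275 to 750 mm from the base axis. Payload 10.2 kg.
Tool frame: the origin (TCP) lies midway between the tips of the shut fingers; the grasp point (between the pads) lies ctrl.tcp_to_grasp behind it (ctrl.tcp_to_grasp is the distance from the TCP to the grasp point, in mm); z points along the fingers, x is the direction in which the jaws open and shut, and the axes are right-handed (so a half turn about z gives the same grasp; the last joint's range is limited). The gripper opens to 85 mm and grips with 20 to 120 N. Pads are 22 mm wide; open, the fingers measure 114 mm over their backs; the gripper's body (76 mm by 85 mm) begins 54 mm behind the grasp point. The pads swing forward as they close: fully open they stand 13 mm farther back than shut.
Start: joints at [1.121, 0.313, 1.498, -0, 1.331, -0.223], TCP at [118.064, 511.558, 231.294] pointing down, gripper open.
Joint ranges: [-2.94, 2.94], [-0.97, 2.17], [0.19, 2.56], [-1.23, 4.37], [0.02, 3.11], [-2.88, 2.88]. Speed limits (rad/s): [2.39, 2.39, 3.01, 3.14, 3.14, 3.14].

INTERFACE

Orientations are given as a unit quaternion [w, x, y, z].
In Python, from rig import ctrl gives the robot as it stands.
- The arm moves only by the tool send_rows, never from a script. Its argument "series" is a list that holds one entry, the list of rows, each a list of 5 numbers: the shift along the tool's x, y, z in m, then the turn about the tool's z in rad, then the closure, from 0 (fully open) to 1 (shut). A call has 1 to 10 rows; each row shifts and turns the commanded pose from where the row before left it, along the tool's axes as they then stand; what a row does not reach is not made up. A row lasts 1/10 s, in which the tool goes at most 50 mm and 8.59 degrees, less where a joint would pass 70% of its speed; a pose out of reach is approached as far as the arm can. A call with a gripper value outside its range is refused whole. The fingers move at their own pace and stop on an object; "force" is the grip in N (left out, the last holds). Time passes only in rows, so rows that do not move let the fingers close. It gives the time, the measured TCP pose, the force and the opening at its end, in the units of the state.
- ctrl.sense(): the state, without advancing time (a new reading comes with each control period).
- ctrl.capture(name): name is "side" or "top"; returns the picture (420x560x3 uint8, blue, green, red); there is no depth.
- ctrl.camera_model(name): a dict with "fovy" (degrees; the focal length in pixels is half the picture's height over the tangent of half this angle, whatever the lens; pixels are square), "cx", "cy" (the principal point, pixels), "rvec" (rotation vector, rad) and "tvec" (3), from world to camera coordinates, as OpenCV has them. Camera axes: x right, y down, z forward; pixel columns grow to the right and rows downward; lengths in mm; the calibration is good to about 2 mm. A picture is of the moment at which its call begins. camera_model takes no time and is no camera call.
- ctrl.finish_job(): hands the job in, once; it reports no verdict.
Trained networks look in the newest picture that a camera, given by its name, has taken for a name from the list of things; names that differ only in an ending like _2 or _b are one class to them, and where a whole thing is asked for, a point or a joint stands for the part that bears it (a point fixed in the world has none). Each returns a list of dicts, best first, with "p" (0 to 1); they miss things now and then, are a little off and sometimes report something else, mostly with a low value. They report only what shows in the picture. A call takes as long as a camera call.
- ctrl.recognise(camera, label): "box" ([left, top, right, bottom] in pixels, round what is visible of it).
The state is a dict: "time_s": time; "joints": joint angles; "dq": joint speeds; "tau": joint torques, N m; "eef_pos": TCP position; "ee_rot": TCP orientation; "force": force on the tool from outside, world axes, zero at the start; "wrist_torque": the same for the moment, N m; "grip_width": opening from 0.0 (shut) to 1.0 (fully open).
Only numpy, scipy, OpenCV 4.12 (cv2) and the standard library are available. Lean on these libraries where they do the work, as an engineer would, in place of code of your own. Each camera call takes 0.05 s, during which the arm holds its last target. There are 200 camera calls.

TASK

Six glass specimen slides stand proud on dabs of mounting putty in a row on the levelling plate. Take the hand roller out of its stand and roll it along the row with a firm, even pressure until every slide is fully down on the plate; it is thin glass, so do not press so hard that it cracks, and keep the gripper itself off the glass and its table. Then set the roller upright back in its stand, and leave the other things on the bench where they are.

Things in the scene. Friction and masses are not known exactly. Their poses are not given: they have to be found in the camera images.
- brayer: The hand roller, loose, 0.35 to 0.5 kg: an upright wooden handle on a steel bridge plate 70 x 86 x 5 mm (x, y, z) with a rubber roller under it. Origin: centre of the plate's underside. Upright: z up, y along the axle, it rolls along x; the same both ways round. Rubber roller 36 mm in diameter, 70 mm long, axle 24 mm below the origin, so its lowest line is 42 mm below it.
- brayer_grip (a point): Middle of the hand roller's handle, 45 mm above the body's origin; axes as the body's. The handle is 28 mm thick along x, 44 mm wide along y and reaches from 32 mm above to 40 mm below this point, where the bridge plate is. Take it from above, fingers closing along x.
- roller (a joint): Turn of the rubber roller about its axle (rad), free without limit: 1 rad for each 18 mm rolled, so about 7.5 rad for one pass from the first slide to the last.
- stand: The roller's fixed stand: base plate 74 x 96 mm, origin under its centre on the bench, and two steel walls, 84 mm long along the stand's y, 4 mm thick, tops 52 mm high, inner faces at x = -25 and +25 mm. The hand roller rests with its bridge plate across both wall tops, its y along the stand's y, the rubber hanging free between the walls.
- stand_rest (a point): Point midway between the wall tops, 52 mm above the bench: the hand roller's origin lies here when it rests in its stand. Axes as the stand's.
- leveller: The levelling table, fixed: dark base 216 x 104 x 8 mm, origin under its centre on the bench, x along the row, and a bright plate 200 x 86 mm held above it by a screw at each end (x = -92 and +92 mm, heads 3.5 mm above the plate). It is locked as the last user left it, not level: the plate's height is up to 4 mm off and it slopes along x by up to 0.06 rad either way, which no pose shows.
- row (a point): Middle of the row of slides, on the plate's face at its nominal height, 34 mm above the bench; x along the row, y along the slides, z up. Six slides, 25.5 x 76 x 1.3 mm, centred at x = -67.5, -40.5, -13.5, 13.5, 40.5, 67.5 mm; each can only go straight down. Their putty yields at about 10 N on a slide and keeps it where it was pushed; the glass cracks above 25 N.
- slide_1 (a joint): How far the slide at x = -67.5 mm of the row has been pressed down (m): 0 = underside 3 mm above the plate's face, 0.003 = fully down on it. It starts between 0 and 0.0006.
- slide_2 (a joint): The same for the slide at x = -40.5 mm.
- slide_3 (a joint): The same for the slide at x = -13.5 mm.
- slide_4 (a joint): The same for the slide at x = +13.5 mm.
- slide_5 (a joint): The same for the slide at x = +40.5 mm.
- slide_6 (a joint): The same for the slide at x = +67.5 mm.
- vice: A small grey machine vice 150 x 75 mm, 54 mm high, its black handle reaching to x = -158 mm. Fixed; leave alone. Origin under its middle.
- eyepiece_1: A black microscope eyepiece standing on the bench, 33 mm wide, 48 mm high. Leave alone. Origin under its middle.
- eyepiece_2: A black microscope eyepiece, 39 mm wide, 38 mm high. Leave alone. Origin under its middle.
- objective: A steel microscope objective standing on its thread, 29 mm wide, 46 mm high. Leave alone. Origin under its middle.
- putty_tin: A round metal tin, 60 mm wide, 34 mm high. Leave alone. Origin under its middle.
- dish: A small glass dish, 60 mm wide, 14 mm high. Leave alone. Origin under its middle.
- loupe_ring: A black ring 54 mm wide, 26 mm high. Leave alone. Origin under its middle.

How it is judged:
By the outcome, as a careful person would: the job done as asked, in the order asked, and still so for the second after the job is handed in, with the robot touching nothing.
It also fails if it takes over 72 s, if anything falls off the work surface, if the arm or the gripper's body presses on something with over 40 N, if the wrist force passes 120 N, or if a joint passes its speed limit or range.

## Working session

There is one attempt and no reset: what is moved stays moved. The work goes in short steps, Python scripts to look and compute and a tool call to move; the robot and the scene stay as the last step left them, time stands still between calls to the robot, and variables do not carry over. Pictures are saved under pics/ and viewed, on a budget of 10 in all, crops included, one or two more only if the job needs it, and the job is handed in when it is done.

Besides the shell and the picture viewer there is one more tool, called after "Request:" by a JSON object that holds its "api" and its "payload", one argument or row to a line. send_rows: Moves the arm, as the interface text tells. Its arguments: {"type":"object","properties":{"series":{"type":"array"},"force":{"type":"number"}},"required":["series"]}

```bash
mkdir -p pics; ls; python3 - <<'E'
from rig import ctrl
import cv2
print(ctrl.sense(), ctrl.tcp_to_grasp)
for n in ("side","top"):
    im=ctrl.capture(n); cv2.imwrite(f"pics/{n}0.png",im)
    print(n,ctrl.camera_model(n))
    for l in ("brayer","stand","leveller"):
        print(l,[(r['box'],round(r['p'],2)) for r in ctrl.recognise(n,l)[:3]])
E
```

```text
pics
{'time_s': 0.0, 'joints': array([ 1.12061507e+00,  3.13404430e-01,  1.49844171e+00,  3.65464967e-05,
        1.33101178e+00, -2.23395201e-01]), 'dq': array([-9.13784780e-05, -2.43106325e-04,  3.34187585e-04,  1.00631870e-03,
       -6.28153264e-04,  4.56270562e-04]), 'tau': array([-3.21025636e-04, -4.12264252e+01, -2.59747714e+01, -1.81271807e-04,
        4.10185719e-03, -1.44993589e-05]), 'eef_pos': array([117.92859561, 511.31586239, 230.75665625]), 'ee_rot': array([ 2.58389640e-04,  7.82577482e-01,  6.22552877e-01, -5.77731458e-04]), 'force': array([-0.57827218, -0.95089581, -0.03985469]), 'wrist_torque': array([-0.00194211, -0.09466819,  0.00952861]), 'grip_width': 1.0023184002426946} 18.700000000000003
side {'fovy': 46.51766231445413, 'cx': 272.0522038788034, 'cy': 209.77825508378743, 'rvec': array([ 2.34654067, -0.16122744,  0.09035083]), 'tvec': array([-571.89850447,  102.66823954,  903.86745973])}
brayer [([229.7, 193.5, 264.5, 202.4], 0.72), ([243.4, 316.3, 293.9, 387.5], 0.65)]
stand [([237.4, 379.2, 289.0, 399.3], 0.7)]
leveller []
top {'fovy': 56.022327682019835, 'cx': 280.799182195455, 'cy': 213.59875635179245, 'rvec': array([ 2.1901238 , -2.16544028,  0.14112617]), 'tvec': array([ -6.52481924, 564.53032333, 883.31817975])}
brayer [([379.7, 211.4, 424.1, 250.0], 0.92)]
stand [([372.9, 211.9, 418.7, 253.8], 0.56)]
leveller [([216.2, 193.9, 311.7, 253.7], 0.83)]
```

View pics/top0.png

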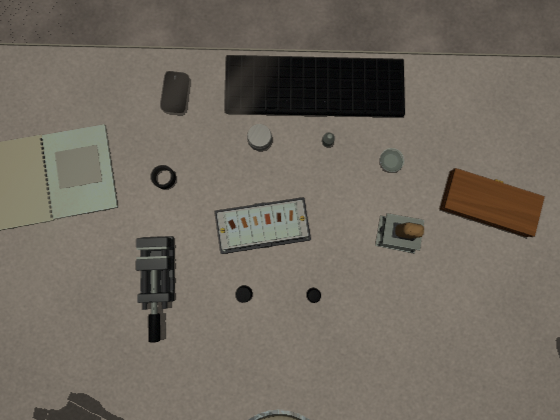

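View pics/side0.png

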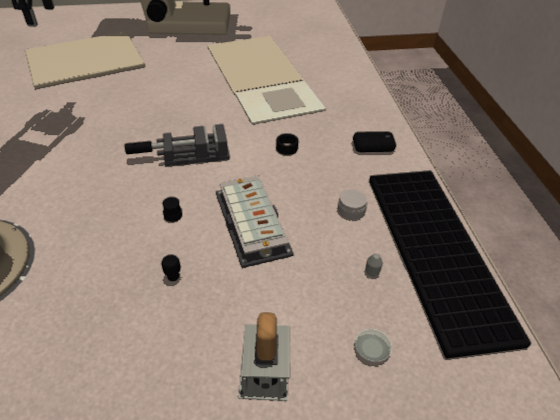

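Top view: leveller centred near (263,224), brayer and stand near (400,232). Side view: leveller at (253,218), brayer at (266,350). I'll enlarge both to read the corners.

```bash
python3 - <<'E'
import cv2,numpy as np
def crop(f,x0,y0,w,h,s,step=10):
    im=cv2.imread(f)[y0:y0+h,x0:x0+w]
    im=cv2.resize(im,None,fx=s,fy=s,interpolation=cv2.INTER_CUBIC)
    for x in range(-x0%step,w,step):
        cv2.line(im,(x*s,0),(x*s,6),(0,255,255),1); cv2.putText(im,str(x+x0),(x*s,16),0,.33,(0,0,255),1)
    for y in range(-y0%step,h,step):
        cv2.line(im,(0,y*s),(6,y*s),(0,255,255),1); cv2.putText(im,str(y+y0),(8,y*s+4),0,.33,(0,0,255),1)
    return im
a=crop("pics/top0.png",210,190,106,70,7); cv2.imwrite("pics/c1.png",a)
b=crop("pics/top0.png",370,205,62,55,6);c=crop("pics/side0.png",232,305,66,95,6)
H=max(b.shape[0],c.shape[0]); o=np.zeros((H,b.shape[1]+c.shape[1],3),np.uint8)
o[:b.shape[0],:b.shape[1]]=b;o[:c.shape[0],b.shape[1]:]=c; cv2.imwrite("pics/c2.png",o)
E
```

```text
(no output)
```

View pics/c1.png

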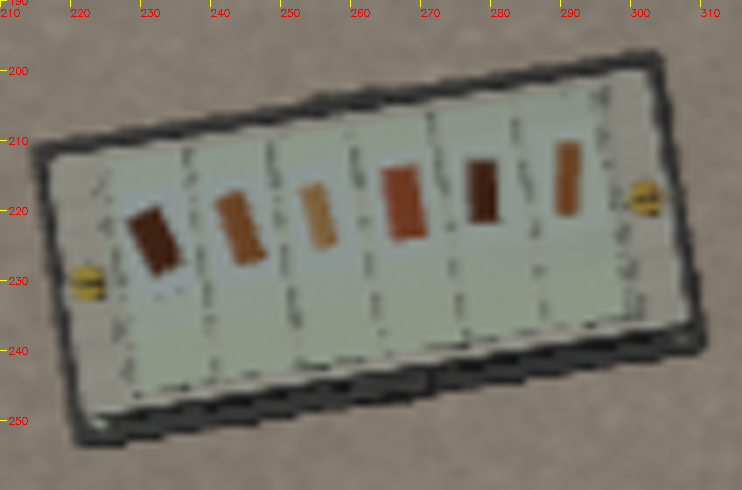

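View pics/c2.png

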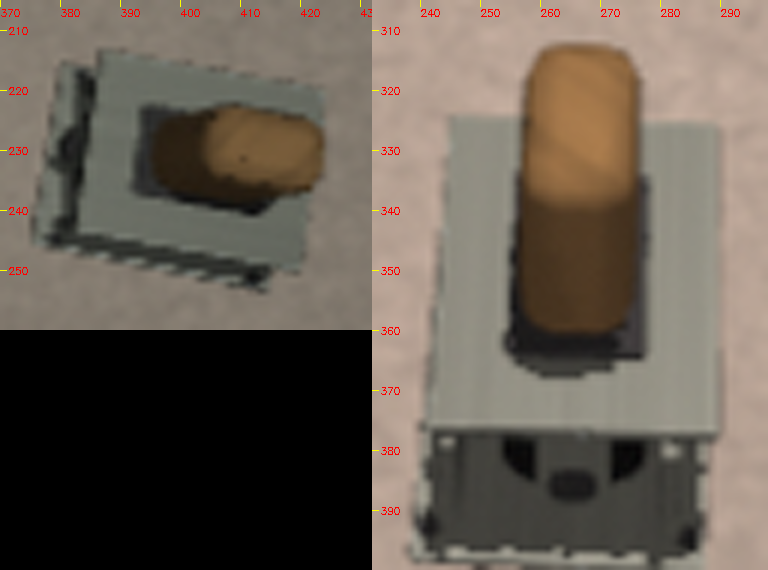

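Top crop: the plate corners are near (217,212), (303,200), (310,236) and (223,250). The bridge plate corners are near (386,213), (422.5,219), (419,250) and (382,243.5). In the side crop the bridge plate corners are (244.5,324.5), (291,325.5), (290,377.5) and (240.5,377). Next I'll fit the poses.

```bash
cat > h.py <<'E'
from rig import ctrl
import numpy as np, cv2
from scipy.optimize import least_squares
def proj(n,P):
    m=ctrl.camera_model(n); f=210/np.tan(np.radians(m['fovy']/2))
    K=np.array([[f,0,m['cx']],[0,f,m['cy']],[0,0,1]])
    return cv2.projectPoints(np.float64(P),m['rvec'],m['tvec'],K,None)[0][:,0]
def W(p,L):
    L=np.float64(L);c,s=np.cos(p[2]),np.sin(p[2])
    return np.c_[p[0]+c*L[:,0]-s*L[:,1],p[1]+s*L[:,0]+c*L[:,1],L[:,2]]
def fit(obs,x0):
    fn=lambda p:np.concatenate([(proj(n,W(p,L))-np.array(px)+.5).ravel() for n,L,px in obs])
    r=least_squares(fn,x0,loss='soft_l1');return r.x,fn(r.x).reshape(-1,2)
E
python3 - <<'E'
from h import *
for n in("side","top"):
    m=ctrl.camera_model(n);R=cv2.Rodrigues(m['rvec'])[0];print(n,-R.T@m['tvec'])
# brayer: x ~ world x (image up), y ~ world y (image left)
c=[[35,43,57],[35,-43,57],[-35,-43,57],[-35,43,57]]
t=[(386,213),(422.5,219),(419,250),(382,243.5)]
q=proj("side",W([450,-280,-.15],c));print(q.round(),proj("top",W([450,-280,-.15],c)).round())
s=[(291,325.5),(290,377.5),(240.5,377),(244.5,324.5)]
for o in ([("top",c,t)],[("top",c,t),("side",c,s)]):
    x,r=fit(o,[450,-280,-.15]);print(x,r.round(1).tolist())
# leveller, row x along image right(-y): yaw ~ -pi/2
pl=[[-100,43,34],[100,43,34],[100,-43,34],[-100,-43,34]]
pt=[(216.9,212.1),(302.9,200),(309.6,236.4),(223.1,249.7)]
b=[[-108,52,8],[108,52,8]];bt=[(215,210.7),(303.6,197.9)]
b0=[[108,-52,0],[-108,-52,0]];b0t=[(310.7,239.3),(221.4,253.3)]
sc=[[-92,0,37],[92,0,37]];st=[(222.6,230.6),(302.1,218.3)]
o=[("top",pl,pt),("top",sc,st)]
x,r=fit(o,[450,20,-1.4]);print(x,r.round(1).tolist())
o+=[("top",b,bt),("top",b0,b0t)]
x,r=fit(o,x);print(x,r.round(1).tolist())
print(proj("side",W(x,sc)),proj("side",W(x,b+b0)))
for l in("vice","eyepiece_1","objective","putty_tin","dish","loupe_ring"):
    pass
import cv2
s=8;im=cv2.imread("pics/side0.png")[170:268,210:298]
im=cv2.resize(im,None,fx=6,fy=6,interpolation=cv2.INTER_CUBIC)
for i in range(0,98,10):
    cv2.putText(im,str(i+170),(0,i*6+4),0,.33,(0,0,255),1)
    if i<88:cv2.putText(im,str(i+210),(i*6,10),0,.33,(0,0,255),1);cv2.line(im,(i*6,0),(i*6,4),(0,255,255),1)
cv2.imwrite("pics/c3.png",im)
E
```

```text
side [ 472.17914535 -645.1809049   717.89519167]
top [467.74207859  20.64106349 937.96554324]
[[239. 332.]
 [236. 386.]
 [186. 385.]
 [194. 331.]] [[389. 246.]
 [427. 252.]
 [423. 284.]
 [385. 278.]]
[ 5.26172464e+02 -2.72550701e+02 -1.51633968e-01] [[-0.4, -0.0], [0.6, 0.1], [0.3, -0.2], [-0.5, 0.1]]
[ 5.27057219e+02 -2.76200661e+02 -1.62693809e-01] [[1.4, -0.6], [2.3, 0.0], [1.7, -0.4], [1.0, -0.5], [-1.7, -0.6], [-0.4, -0.4], [0.2, -1.1], [-0.2, -0.7]]
[539.68734968  41.68002647  -7.6902654 ] [[0.2, 0.5], [0.1, -0.3], [-0.6, -0.0], [-0.8, 0.0], [0.4, -0.1], [0.5, 0.0]]
[539.8718577   42.00485143  -7.69025786] [[0.1, 0.4], [-0.0, -0.4], [-0.8, -0.1], [-1.0, -0.0], [0.3, -0.2], [0.4, -0.1], [-0.4, -0.2], [1.1, -1.0], [0.7, 0.9], [-0.3, 0.9]]
[[238.40157897 179.87772357]
 [263.8399663  242.56341192]] [[259.865996   180.78054622]
 [292.40799231 252.8140876 ]
 [239.5452362  267.97825444]
 [213.74081065 192.62813137]]
```

View pics/c3.png

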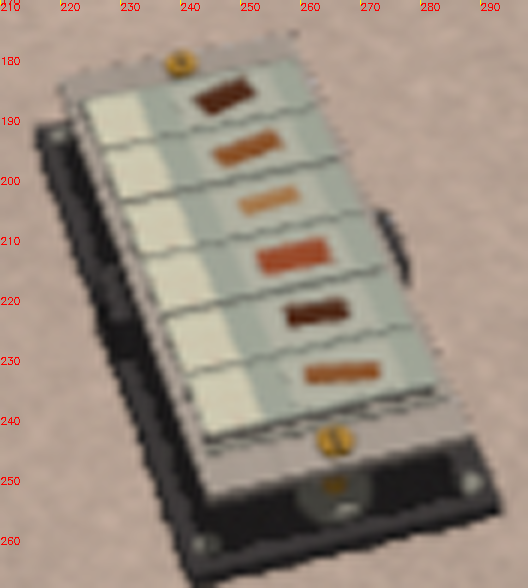

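The fits agree to about 2 mm: brayer near (526.6,-274.5) with yaw -0.157, row centre near (541,41.5) with yaw -1.407. Now I'll plan the approach.

```bash
cat >> h.py <<'E'
def pose():
    s=ctrl.sense();w,a,b,c=s['ee_rot'];return s['eef_pos'],2*np.arctan2(b,a),s
def plan(x,y,z,yaw,n,show=True):
    p,psi,s=pose();d=(np.array([x,y,z])-p);t=(psi-yaw+np.pi)%(2*np.pi)-np.pi
    for i in range(n):
        c,sn=np.cos(psi),np.sin(psi);e=d/n/1000
        r=[c*e[0]+sn*e[1],sn*e[0]-c*e[1],-e[2],t/n];psi-=t/n
        print([round(v,4) for v in r])
E
python3 - <<'E'
from h import *
plan(526.6,-274.5,180,-.157,24)
E
```

```text
[np.float64(-0.0281), np.float64(0.024), np.float64(0.0021), np.float64(0.0625)]
[np.float64(-0.0265), np.float64(0.0257), np.float64(0.0021), np.float64(0.0625)]
[np.float64(-0.0249), np.float64(0.0273), np.float64(0.0021), np.float64(0.0625)]
[np.float64(-0.0231), np.float64(0.0288), np.float64(0.0021), np.float64(0.0625)]
[np.float64(-0.0213), np.float64(0.0302), np.float64(0.0021), np.float64(0.0625)]
[np.float64(-0.0194), np.float64(0.0314), np.float64(0.0021), np.float64(0.0625)]
[np.float64(-0.0174), np.float64(0.0326), np.float64(0.0021), np.float64(0.0625)]
[np.float64(-0.0153), np.float64(0.0336), np.float64(0.0021), np.float64(0.0625)]
[np.float64(-0.0132), np.float64(0.0345), np.float64(0.0021), np.float64(0.0625)]
[np.float64(-0.011), np.float64(0.0352), np.float64(0.0021), np.float64(0.0625)]
[np.float64(-0.0087), np.float64(0.0359), np.float64(0.0021), np.float64(0.0625)]
[np.float64(-0.0065), np.float64(0.0363), np.float64(0.0021), np.float64(0.0625)]
[np.float64(-0.0042), np.float64(0.0367), np.float64(0.0021), np.float64(0.0625)]
[np.float64(-0.0019), np.float64(0.0369), np.float64(0.0021), np.float64(0.0625)]
[np.float64(0.0004), np.float64(0.0369), np.float64(0.0021), np.float64(0.0625)]
[np.float64(0.0027), np.float64(0.0368), np.float64(0.0021), np.float64(0.0625)]
[np.float64(0.005), np.float64(0.0366), np.float64(0.0021), np.float64(0.0625)]
[np.float64(0.0073), np.float64(0.0362), np.float64(0.0021), np.float64(0.0625)]
[np.float64(0.0095), np.float64(0.0357), np.float64(0.0021), np.float64(0.0625)]
[np.float64(0.0117), np.float64(0.035), np.float64(0.0021), np.float64(0.0625)]
[np.float64(0.0139), np.float64(0.0342), np.float64(0.0021), np.float64(0.0625)]
[np.float64(0.016), np.float64(0.0333), np.float64(0.0021), np.float64(0.0625)]
[np.float64(0.0181), np.float64(0.0322), np.float64(0.0021), np.float64(0.0625)]
[np.float64(0.02), np.float64(0.031), np.float64(0.0021), np.float64(0.0625)]
```

Request:
{"api": "send_rows", "payload": {
  "series": [
    [[-0.028,0.024,0.002,0.063,0],[-0.026,0.026,0.002,0.063,0],[-0.025,0.027,0.002,0.063,0],[-0.023,0.029,0.002,0.063,0],[-0.021,0.03,0.002,0.063,0],[-0.019,0.031,0.002,0.063,0],[-0.017,0.033,0.002,0.063,0],[-0.015,0.034,0.002,0.063,0],[-0.013,0.035,0.002,0.063,0],[-0.011,0.035,0.002,0.063,0]]
  ]
}}

```text
time_s: 1.4
eef_pos: [289.7, 183.6, 211.4]
ee_rot: [0.0, 0.937, 0.348, 0.0]
force: [0.5, 1.0, 0.2]
grip_width: 0.999
```

Request:
{"api": "send_rows", "payload": {
  "series": [
    [[-0.009,0.036,0.002,0.063,0],[-0.006,0.036,0.002,0.063,0],[-0.004,0.037,0.002,0.063,0],[-0.002,0.037,0.002,0.063,0],[0,0.037,0.002,0.063,0],[0.003,0.037,0.002,0.063,0],[0.005,0.037,0.002,0.063,0],[0.007,0.036,0.002,0.063,0],[0.01,0.036,0.002,0.063,0],[0.012,0.035,0.002,0.063,0]]
  ]
}}

```text
time_s: 2.4
eef_pos: [458.9, -146.1, 191.2]
ee_rot: [0.0, 0.999, 0.041, 0.0]
force: [-0.2, 0.4, 0.5]
grip_width: 1.003
```

Request:
{"api": "send_rows", "payload": {
  "series": [
    [[0.014,0.034,0.002,0.063,0],[0.016,0.033,0.002,0.063,0],[0.018,0.032,0.002,0.063,0],[0.02,0.031,0.002,0.063,0],[0,0,0,0,0],[0,0,0,0,0]]
  ]
}}

```text
time_s: 3.0
eef_pos: [524.9, -275.6, 182.7]
ee_rot: [-0.0, 0.996, -0.084, -0.0]
force: [-0.6, 0.6, -0.8]
grip_width: 1.003
```

```bash
python3 - <<'E'
from h import *
p,psi,s=pose();print(p,psi,s['time_s'],s['force'])
plan(526.6,-274.5,180,-.157,1)
a=ctrl.capture("top");b=ctrl.capture("side")
def c(im,x0,y0,w,h,s=5): return cv2.resize(im[y0:y0+h,x0:x0+w],None,fx=s,fy=s,interpolation=cv2.INTER_CUBIC)
cv2.imwrite("pics/g1.png",np.hstack([c(a,350,190,80,100),c(b,225,260,80,100)]))
E
```

```text
[ 524.94743114 -275.61990603  182.7100149 ] -0.16812584377345813 3.0 [-0.55792865  0.63424228 -0.76973303]
[np.float64(0.0014), np.float64(-0.0014), np.float64(0.0027), np.float64(-0.0111)]
```

Request:
{"api": "send_rows", "payload": {
  "series": [
    [[0.001,-0.001,0.02,-0.011,0],[0,0,0.02,0,0],[0,0,0.02,0,0],[0,0,0.02,0,0],[0,0,0.015,0,0],[0,0,0.009,0,0],[0,0,0,0,0],[0,0,0,0,0]]
  ]
}}

```text
time_s: 3.9
eef_pos: [526.6, -274.6, 80.2]
ee_rot: [0.0, 0.997, -0.078, 0.0]
force: [-0.3, -0.0, -0.2]
grip_width: 1.001
```

```bash
python3 - <<'E'
from h import *
p,psi,s=pose();print(p,psi,s['force'])
a=ctrl.capture("top");b=ctrl.capture("side")
def c(im,x0,y0,w,h,s=5): return cv2.resize(im[y0:y0+h,x0:x0+w],None,fx=s,fy=s,interpolation=cv2.INTER_CUBIC)
cv2.imwrite("pics/g2.png",np.hstack([c(a,350,170,80,110),c(b,225,290,80,110)]))
E
```

```text
[ 526.59486782 -274.61601163   80.18854468] -0.15644059842569025 [-0.26224204 -0.043324   -0.15758342]
```

View pics/g2.png

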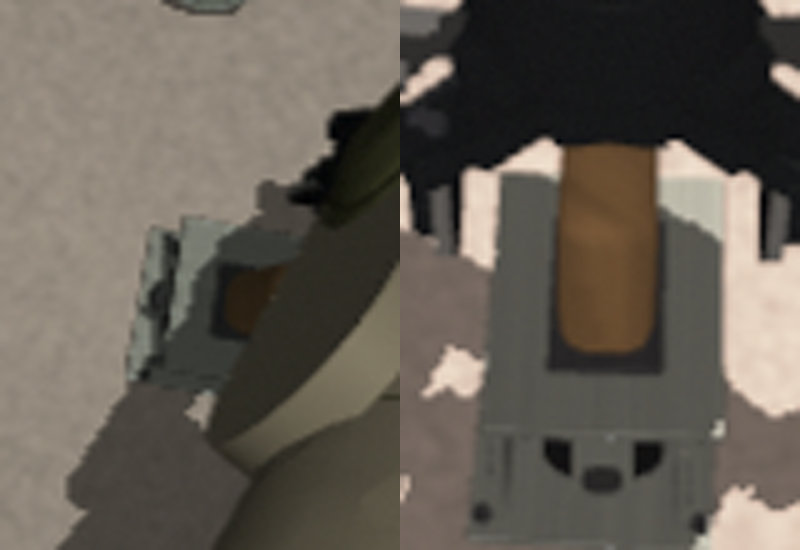

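Crop from the side camera: the finger inner faces are at about 460 and 765, with the handle centred at about 607. That is centred within about 2 mm, so I'll close.

Request:
{"api": "send_rows", "payload": {
  "series": [
    [[0,0,0.002,0,1],[0,0,0,0,1],[0,0,0,0,1],[0,0,0,0,1],[0,0,0,0,1],[0,0,0,0,1],[0,0,0,0,1],[0,0,0,0,1]]
  ],
  "force": 100
}}

```text
time_s: 4.8
eef_pos: [526.4, -274.8, 77.6]
ee_rot: [0.0, 0.997, -0.078, 0.0]
force: [-0.8, 0.2, 4.7]
grip_width: 0.318
```

Request:
{"api": "send_rows", "payload": {
  "series": [
    [[0,0,-0.003,0,1],[0,0,-0.01,0,1],[0,0,-0.02,0,1],[0,0,-0.02,0,1],[0,0,-0.02,0,1],[0,0,-0.02,0,1],[0,0,-0.007,0,1],[0,0,0,0,1],[0,0,0,0,1],[0,0,0,0,1]]
  ]
}}

```text
time_s: 5.8
eef_pos: [525.9, -274.4, 176.1]
ee_rot: [-0.001, 0.997, -0.078, -0.001]
force: [-0.2, -0.5, -3.0]
grip_width: 0.316
```

```bash
python3 - <<'E'
from h import *
p,psi,s=pose();print(p,psi,s['force'],s['wrist_torque'])
r=np.array([np.cos(-1.407),np.sin(-1.407)])
q=np.array([541,41.5])-67.5*r;print(q)
plan(q[0],q[1],185,-1.407,12)
E
```

```text
[ 525.8998083  -274.41442772  176.06765266] -0.15701054594200822 [-0.24181738 -0.45913965 -2.97545403] [-0.02691044 -0.04080682 -0.07895389]
[529.99312013 108.09653591]
[np.float64(-0.0046), np.float64(-0.0315), np.float64(-0.0007), np.float64(0.1042)]
[np.float64(-0.0079), np.float64(-0.0309), np.float64(-0.0007), np.float64(0.1042)]
[np.float64(-0.0111), np.float64(-0.0299), np.float64(-0.0007), np.float64(0.1042)]
[np.float64(-0.0141), np.float64(-0.0286), np.float64(-0.0007), np.float64(0.1042)]
[np.float64(-0.017), np.float64(-0.027), np.float64(-0.0007), np.float64(0.1042)]
[np.float64(-0.0197), np.float64(-0.025), np.float64(-0.0007), np.float64(0.1042)]
[np.float64(-0.0222), np.float64(-0.0229), np.float64(-0.0007), np.float64(0.1042)]
[np.float64(-0.0245), np.float64(-0.0204), np.float64(-0.0007), np.float64(0.1042)]
[np.float64(-0.0265), np.float64(-0.0178), np.float64(-0.0007), np.float64(0.1042)]
[np.float64(-0.0282), np.float64(-0.0149), np.float64(-0.0007), np.float64(0.1042)]
[np.float64(-0.0296), np.float64(-0.0119), np.float64(-0.0007), np.float64(0.1042)]
[np.float64(-0.0306), np.float64(-0.0088), np.float64(-0.0007), np.float64(0.1042)]
```

Request:
{"api": "send_rows", "payload": {
  "series": [
    [[-0.005,-0.031,0,0.104,1],[-0.008,-0.031,0,0.104,1],[-0.011,-0.03,0,0.104,1],[-0.014,-0.029,0,0.104,1],[-0.017,-0.027,0,0.104,1],[-0.02,-0.025,0,0.104,1],[-0.022,-0.023,0,0.104,1],[-0.024,-0.02,0,0.104,1],[-0.026,-0.018,0,0.104,1],[-0.028,-0.015,0,0.104,1]]
  ]
}}

```text
time_s: 6.8
eef_pos: [529.6, 44.5, 176.6]
ee_rot: [0.0, 0.825, -0.565, -0.001]
force: [0.0, -0.2, -3.0]
grip_width: 0.319
```

Request:
{"api": "send_rows", "payload": {
  "series": [
    [[-0.03,-0.012,0,0.104,1],[-0.031,-0.009,0,0.104,1],[0,0,0.015,0,1],[0,0,0.015,0,1],[0,0,0.01,0,1],[0,0,0,0,1],[0,0,0,0,1],[0,0,0,0,1]]
  ]
}}

```text
time_s: 7.6
eef_pos: [531.0, 107.6, 138.0]
ee_rot: [-0.0, 0.763, -0.646, 0.0]
force: [0.1, -0.5, -3.9]
grip_width: 0.32
```

```bash
python3 - <<'E'
from h import *
p,psi,s=pose();print(p,psi,s['force'],s['wrist_torque'],s['grip_width'])
plan(529.993,108.1,p[2],-1.407,1)
a=ctrl.capture("top");b=ctrl.capture("side")
def c(im,x0,y0,w,h,s=5): return cv2.resize(im[y0:y0+h,x0:x0+w],None,fx=s,fy=s,interpolation=cv2.INTER_CUBIC)
cv2.imwrite("pics/g3.png",np.hstack([c(a,200,160,80,100),c(b,205,120,80,100)]))
E
```

```text
[531.02113388 107.61791234 137.97266811] -1.4053333379955848 [ 0.06527128 -0.45309472 -3.93366267] [-0.0100769   0.04045556 -0.03156276] 0.3204780497464532
[np.float64(-0.0006), np.float64(0.0009), np.float64(-0.0), np.float64(0.0017)]
```

View pics/g3.png

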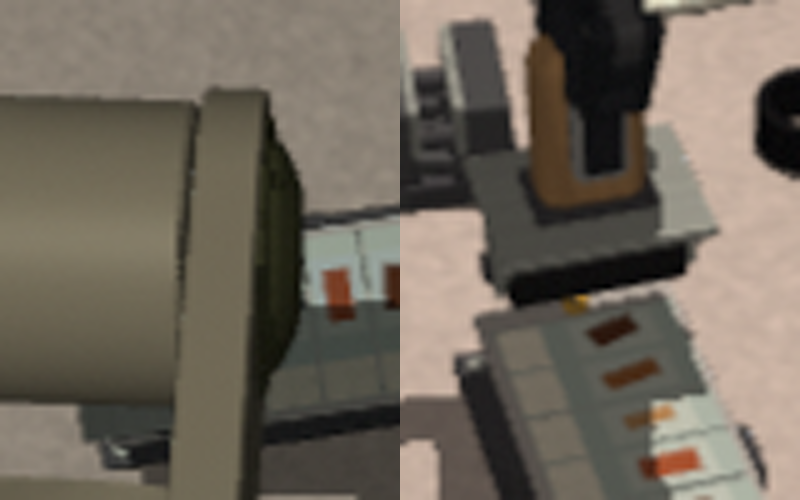

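The side crop shows the brayer held upright and square to the row, over the slide 1 end. Now I'll lower it with force watching.

Request:
{"api": "send_rows", "payload": {
  "series": [
    [[-0.001,0.001,0.01,0.002,1],[0,0,0.01,0,1],[0,0,0.003,0,1],[0,0,0,0,1]]
  ]
}}

```text
time_s: 8.1
eef_pos: [529.1, 108.6, 113.4]
ee_rot: [0.001, 0.763, -0.647, -0.001]
force: [-0.8, 0.6, -3.5]
grip_width: 0.317
```

Request:
{"api": "send_rows", "payload": {
  "series": [
    [[0,0,0.001,0,1],[0,0,0,0,1]]
  ]
}}

```text
time_s: 8.3
eef_pos: [529.6, 108.6, 113.5]
ee_rot: [-0.0, 0.763, -0.647, 0.0]
force: [0.2, -0.1, -3.7]
grip_width: 0.314
```

Request:
{"api": "send_rows", "payload": {
  "series": [
    [[0,0,0.001,0,1],[0,0,0,0,1]]
  ]
}}

```text
time_s: 8.5
eef_pos: [529.5, 108.6, 112.3]
ee_rot: [-0.0, 0.763, -0.647, 0.0]
force: [0.6, 0.4, -3.4]
grip_width: 0.318
```

Request:
{"api": "send_rows", "payload": {
  "series": [
    [[0,0,0.001,0,1],[0,0,0,0,1]]
  ]
}}

```text
time_s: 8.7
eef_pos: [529.4, 108.6, 111.2]
ee_rot: [0.0, 0.763, -0.647, -0.0]
force: [-0.2, -0.3, -3.8]
grip_width: 0.314
```

Roller bottom is at about 44 mm with no contact yet. Carry on down.

Request:
{"api": "send_rows", "payload": {
  "series": [
    [[0,0,0.001,0,1],[0,0,0.001,0,1],[0,0,0,0,1]]
  ]
}}

```text
time_s: 9.0
eef_pos: [529.4, 108.6, 109.1]
ee_rot: [0.0, 0.763, -0.647, -0.0]
force: [0.4, -0.1, -3.8]
grip_width: 0.317
```

Request:
{"api": "send_rows", "payload": {
  "series": [
    [[0,0,0.001,0,1],[0,0,0,0,1]]
  ]
}}

```text
time_s: 9.2
eef_pos: [529.4, 108.6, 108.2]
ee_rot: [0.0, 0.763, -0.647, -0.0]
force: [-0.4, -0.2, -3.3]
grip_width: 0.317
```

Request:
{"api": "send_rows", "payload": {
  "series": [
    [[0,0,0.001,0,1],[0,0,0,0,1]]
  ]
}}

```text
time_s: 9.4
eef_pos: [529.4, 108.6, 107.2]
ee_rot: [0.0, 0.763, -0.647, -0.0]
force: [-0.2, -0.1, -3.7]
grip_width: 0.319
```

Request:
{"api": "send_rows", "payload": {
  "series": [
    [[0,0,0.001,0,1],[0,0,0,0,1]]
  ]
}}

```text
time_s: 9.6
eef_pos: [529.7, 108.6, 106.7]
ee_rot: [-0.0, 0.763, -0.647, 0.0]
force: [-0.6, -0.4, 1.3]
grip_width: 0.315
```

Request:
{"api": "send_rows", "payload": {
  "series": [
    [[0,0,0.001,0,1],[0,0,0,0,1]]
  ]
}}

```text
time_s: 9.8
eef_pos: [529.8, 108.6, 106.0]
ee_rot: [-0.0, 0.763, -0.647, 0.0]
force: [-1.4, -0.2, 4.0]
grip_width: 0.316
```

Request:
{"api": "send_rows", "payload": {
  "series": [
    [[0,0,0.001,0,1],[0,0,0,0,1]]
  ]
}}

```text
time_s: 10.0
eef_pos: [529.8, 108.6, 105.0]
ee_rot: [-0.0, 0.763, -0.647, 0.0]
force: [-2.0, 0.4, 5.3]
grip_width: 0.313
```

Request:
{"api": "send_rows", "payload": {
  "series": [
    [[0,0,0.001,0,1],[0,0,0,0,1]]
  ]
}}

```text
time_s: 10.2
eef_pos: [529.8, 108.6, 104.0]
ee_rot: [-0.0, 0.763, -0.647, 0.0]
force: [-1.8, -0.8, 5.4]
grip_width: 0.314
```

Request:
{"api": "send_rows", "payload": {
  "series": [
    [[0,0,0.0005,0,1],[0,0,0,0,1]]
  ]
}}

```text
time_s: 10.4
eef_pos: [529.8, 108.6, 103.6]
ee_rot: [-0.0, 0.763, -0.647, 0.0]
force: [-1.6, 0.2, 6.7]
grip_width: 0.315
```

Request:
{"api": "send_rows", "payload": {
  "series": [
    [[0,0,0.0005,0,1],[0,0,0,0,1]]
  ]
}}

```text
time_s: 10.6
eef_pos: [529.9, 108.6, 103.4]
ee_rot: [-0.0, 0.763, -0.647, 0.001]
force: [-2.0, -0.2, 8.0]
grip_width: 0.313
```

Slide 1 is bottoming at TCP z about 103.6, with a command stiffness of about 5 N/mm. I'll press a little more and begin to roll in +x.

Request:
{"api": "send_rows", "payload": {
  "series": [
    [[0,0,0.0007,0,1],[0,0,0,0,1]]
  ]
}}

```text
time_s: 10.8
eef_pos: [530.0, 108.6, 103.2]
ee_rot: [-0.001, 0.763, -0.647, 0.001]
force: [-3.3, -0.3, 13.4]
grip_width: 0.317
```

Request:
{"api": "send_rows", "payload": {
  "series": [
    [[0.004,0,0,0,1],[0.004,0,0,0,1]]
  ]
}}

```text
time_s: 11.0
eef_pos: [531.2, 101.6, 103.3]
ee_rot: [-0.001, 0.763, -0.647, 0.0]
force: [-4.4, 5.5, 14.3]
grip_width: 0.317
```

Request:
{"api": "send_rows", "payload": {
  "series": [
    [[0.004,0,0,0,1],[0.004,0,0,0,1]]
  ]
}}

```text
time_s: 11.2
eef_pos: [532.6, 92.9, 103.3]
ee_rot: [-0.001, 0.763, -0.647, 0.001]
force: [-4.8, 0.1, 14.0]
grip_width: 0.316
```

Request:
{"api": "send_rows", "payload": {
  "series": [
    [[0.003,0,0,0,1],[0.003,0,0,0,1]]
  ]
}}

```text
time_s: 11.4
eef_pos: [533.6, 86.8, 103.4]
ee_rot: [-0.001, 0.763, -0.647, 0.001]
force: [-4.6, -0.1, 15.0]
grip_width: 0.316
```

Request:
{"api": "send_rows", "payload": {
  "series": [
    [[0.004,0,-0.0003,0,1],[0.004,0,-0.0002,0,1]]
  ]
}}

```text
time_s: 11.6
eef_pos: [534.9, 78.9, 103.7]
ee_rot: [-0.001, 0.763, -0.647, 0.001]
force: [-3.5, -0.3, 10.4]
grip_width: 0.312
```

Request:
{"api": "send_rows", "payload": {
  "series": [
    [[0.004,0,-0.0001,0,1],[0.004,0,0,0,1]]
  ]
}}

```text
time_s: 11.8
eef_pos: [536.0, 71.6, 103.7]
ee_rot: [-0.001, 0.763, -0.647, 0.0]
force: [-4.0, 2.6, 11.3]
grip_width: 0.313
```

Request:
{"api": "send_rows", "payload": {
  "series": [
    [[0.004,0,-0.0001,0,1],[0.004,0,0,0,1]]
  ]
}}

```text
time_s: 12.0
eef_pos: [537.4, 63.1, 103.7]
ee_rot: [-0.0, 0.763, -0.647, 0.001]
force: [-4.2, -0.2, 10.9]
grip_width: 0.313
```

Request:
{"api": "send_rows", "payload": {
  "series": [
    [[0.004,0,0.0001,0,1],[0.004,0,0,0,1]]
  ]
}}

```text
time_s: 12.2
eef_pos: [538.7, 55.1, 103.7]
ee_rot: [-0.0, 0.763, -0.647, 0.001]
force: [-4.3, -0.1, 12.8]
grip_width: 0.314
```

Request:
{"api": "send_rows", "payload": {
  "series": [
    [[0.004,0,0,0,1],[0.004,0,0,0,1]]
  ]
}}

```text
time_s: 12.4
eef_pos: [539.9, 48.1, 103.7]
ee_rot: [-0.001, 0.763, -0.647, 0.0]
force: [-5.0, 4.4, 13.0]
grip_width: 0.313
```

Request:
{"api": "send_rows", "payload": {
  "series": [
    [[0.004,0,-0.0001,0,1],[0.004,0,0,0,1]]
  ]
}}

```text
time_s: 12.6
eef_pos: [541.3, 39.4, 103.7]
ee_rot: [-0.0, 0.763, -0.647, 0.001]
force: [-3.8, 0.2, 11.1]
grip_width: 0.312
```

Slope is small and contact is steady at about 15–17 N. Continue.

Request:
{"api": "send_rows", "payload": {
  "series": [
    [[0.004,0,0,0,1],[0.004,0,0,0,1]]
  ]
}}

```text
time_s: 12.8
eef_pos: [542.6, 31.4, 103.6]
ee_rot: [-0.0, 0.763, -0.647, 0.001]
force: [-4.6, -0.2, 11.2]
grip_width: 0.317
```

Request:
{"api": "send_rows", "payload": {
  "series": [
    [[0.004,0,0,0,1],[0.004,0,0,0,1]]
  ]
}}

```text
time_s: 13.0
eef_pos: [543.8, 23.6, 103.5]
ee_rot: [-0.0, 0.763, -0.647, 0.001]
force: [-3.5, 5.5, 10.5]
grip_width: 0.32
```

Request:
{"api": "send_rows", "payload": {
  "series": [
    [[0.004,0,0,0,1],[0.004,0,0,0,1]]
  ]
}}

```text
time_s: 13.2
eef_pos: [545.1, 16.0, 103.5]
ee_rot: [-0.0, 0.763, -0.647, 0.0]
force: [-2.5, 0.6, 8.0]
grip_width: 0.316
```

Request:
{"api": "send_rows", "payload": {
  "series": [
    [[0.003,0,0.0005,0,1],[0.003,0,0.0002,0,1]]
  ]
}}

```text
time_s: 13.4
eef_pos: [546.3, 9.6, 103.2]
ee_rot: [-0.0, 0.763, -0.647, 0.001]
force: [-5.2, -0.8, 13.9]
grip_width: 0.316
```

Request:
{"api": "send_rows", "payload": {
  "series": [
    [[0.004,0,0.0001,0,1],[0.004,0,0,0,1]]
  ]
}}

```text
time_s: 13.6
eef_pos: [547.5, 1.7, 103.1]
ee_rot: [-0.0, 0.763, -0.647, 0.001]
force: [-4.6, -0.0, 12.6]
grip_width: 0.314
```

Request:
{"api": "send_rows", "payload": {
  "series": [
    [[0.004,0,0.0001,0,1],[0.004,0,0.0001,0,1]]
  ]
}}

```text
time_s: 13.8
eef_pos: [548.7, -5.3, 102.8]
ee_rot: [-0.001, 0.763, -0.647, 0.0]
force: [-3.8, 4.6, 14.0]
grip_width: 0.316
```

Request:
{"api": "send_rows", "payload": {
  "series": [
    [[0.004,0,0.0001,0,1],[0.004,0,0.0001,0,1]]
  ]
}}

```text
time_s: 14.0
eef_pos: [550.3, -14.0, 102.7]
ee_rot: [-0.0, 0.763, -0.647, 0.001]
force: [-3.2, -0.5, 12.0]
grip_width: 0.316
```

Request:
{"api": "send_rows", "payload": {
  "series": [
    [[0.004,0,0.0001,0,1],[0.003,0,0.0001,0,1]]
  ]
}}

```text
time_s: 14.2
eef_pos: [551.5, -21.2, 102.5]
ee_rot: [-0.0, 0.763, -0.647, 0.001]
force: [-3.9, -0.1, 11.3]
grip_width: 0.315
```

Request:
{"api": "send_rows", "payload": {
  "series": [
    [[0.004,0,0.0003,0,1],[0.002,0,0.0002,0,1],[0,0,0,0,1]]
  ]
}}

```text
time_s: 14.5
eef_pos: [552.5, -27.4, 102.2]
ee_rot: [-0.0, 0.763, -0.647, 0.001]
force: [-3.3, -1.3, 12.2]
grip_width: 0.314
```

Request:
{"api": "send_rows", "payload": {
  "series": [
    [[0,0,0.0003,0,1],[0,0,0,0,1]]
  ]
}}

```text
time_s: 14.7
eef_pos: [552.6, -27.3, 102.1]
ee_rot: [-0.0, 0.763, -0.647, 0.002]
force: [-3.8, -2.2, 13.8]
grip_width: 0.314
```

The measured z profile bows up by about 0.6 mm mid-row. I'll make a return pass slightly firmer, to tell whether the middle slides are really down.

Request:
{"api": "send_rows", "payload": {
  "series": [
    [[-0.004,0,0,0,1],[-0.004,0,-0.0001,0,1]]
  ]
}}

```text
time_s: 14.9
eef_pos: [551.3, -19.4, 102.3]
ee_rot: [-0.0, 0.763, -0.647, 0.002]
force: [-4.5, -1.1, 15.9]
grip_width: 0.315
```

Request:
{"api": "send_rows", "payload": {
  "series": [
    [[-0.004,0,-0.0001,0,1],[-0.004,0,-0.0001,0,1]]
  ]
}}

```text
time_s: 15.1
eef_pos: [550.0, -11.3, 102.5]
ee_rot: [-0.0, 0.763, -0.647, 0.002]
force: [-4.8, -2.0, 15.8]
grip_width: 0.32
```

Request:
{"api": "send_rows", "payload": {
  "series": [
    [[-0.004,0,-0.0001,0,1],[-0.004,0,-0.0001,0,1]]
  ]
}}

```text
time_s: 15.3
eef_pos: [548.8, -3.4, 102.8]
ee_rot: [-0.0, 0.763, -0.647, 0.002]
force: [-5.2, -1.8, 16.5]
grip_width: 0.316
```

Request:
{"api": "send_rows", "payload": {
  "series": [
    [[-0.004,0,-0.0002,0,1],[-0.004,0,-0.0001,0,1]]
  ]
}}

```text
time_s: 15.5
eef_pos: [547.4, 4.5, 103.1]
ee_rot: [-0.0, 0.763, -0.647, 0.002]
force: [-3.8, -2.0, 15.8]
grip_width: 0.314
```

Request:
{"api": "send_rows", "payload": {
  "series": [
    [[-0.004,0,-0.0001,0,1],[-0.004,0,-0.0001,0,1]]
  ]
}}

```text
time_s: 15.7
eef_pos: [546.1, 12.5, 103.2]
ee_rot: [-0.0, 0.763, -0.647, 0.002]
force: [-4.3, -1.4, 15.5]
grip_width: 0.315
```

Request:
{"api": "send_rows", "payload": {
  "series": [
    [[-0.004,0,-0.0001,0,1],[-0.004,0,0,0,1]]
  ]
}}

```text
time_s: 15.9
eef_pos: [544.9, 20.3, 103.4]
ee_rot: [-0.0, 0.763, -0.647, 0.002]
force: [-4.7, -2.0, 16.2]
grip_width: 0.318
```

Request:
{"api": "send_rows", "payload": {
  "series": [
    [[-0.004,0,-0.0001,0,1],[-0.004,0,-0.0001,0,1]]
  ]
}}

```text
time_s: 16.1
eef_pos: [543.6, 28.3, 103.5]
ee_rot: [-0.0, 0.763, -0.647, 0.002]
force: [-4.0, -0.6, 15.1]
grip_width: 0.32
```

Request:
{"api": "send_rows", "payload": {
  "series": [
    [[-0.004,0,-0.0001,0,1],[-0.004,0,0,0,1]]
  ]
}}

```text
time_s: 16.3
eef_pos: [542.3, 36.3, 103.6]
ee_rot: [-0.001, 0.763, -0.647, 0.002]
force: [-3.6, -1.6, 16.1]
grip_width: 0.316
```

Request:
{"api": "send_rows", "payload": {
  "series": [
    [[-0.004,0,0,0,1],[-0.004,0,0,0,1]]
  ]
}}

```text
time_s: 16.5
eef_pos: [541.0, 44.2, 103.6]
ee_rot: [-0.001, 0.763, -0.647, 0.002]
force: [-4.2, -2.0, 14.6]
grip_width: 0.318
```

Request:
{"api": "send_rows", "payload": {
  "series": [
    [[-0.004,0,0,0,1],[-0.004,0,0,0,1]]
  ]
}}

```text
time_s: 16.7
eef_pos: [539.8, 52.1, 103.7]
ee_rot: [-0.001, 0.763, -0.647, 0.002]
force: [-4.2, -1.6, 16.4]
grip_width: 0.317
```

Request:
{"api": "send_rows", "payload": {
  "series": [
    [[-0.004,0,0,0,1],[-0.004,0,0.0001,0,1]]
  ]
}}

```text
time_s: 16.9
eef_pos: [538.5, 60.0, 103.6]
ee_rot: [-0.001, 0.763, -0.647, 0.002]
force: [-4.2, -1.8, 16.9]
grip_width: 0.316
```

Request:
{"api": "send_rows", "payload": {
  "series": [
    [[-0.004,0,0,0,1],[-0.004,0,0,0,1]]
  ]
}}

```text
time_s: 17.1
eef_pos: [537.2, 68.0, 103.6]
ee_rot: [-0.001, 0.763, -0.647, 0.002]
force: [-3.3, 0.3, 15.4]
grip_width: 0.321
```

Request:
{"api": "send_rows", "payload": {
  "series": [
    [[-0.004,0,0.0001,0,1],[-0.004,0,0,0,1]]
  ]
}}

```text
time_s: 17.3
eef_pos: [536.0, 75.9, 103.5]
ee_rot: [-0.001, 0.763, -0.647, 0.002]
force: [-4.0, -1.2, 15.5]
grip_width: 0.318
```

Request:
{"api": "send_rows", "payload": {
  "series": [
    [[-0.004,0,0.0001,0,1],[-0.004,0,0,0,1]]
  ]
}}

```text
time_s: 17.5
eef_pos: [534.7, 83.8, 103.4]
ee_rot: [-0.001, 0.763, -0.647, 0.002]
force: [-3.0, -1.6, 14.6]
grip_width: 0.313
```

Request:
{"api": "send_rows", "payload": {
  "series": [
    [[-0.004,0,0.0001,0,1],[-0.004,0,0,0,1]]
  ]
}}

```text
time_s: 17.7
eef_pos: [533.4, 91.7, 103.3]
ee_rot: [-0.001, 0.763, -0.647, 0.002]
force: [-2.7, -1.7, 15.0]
grip_width: 0.314
```

Request:
{"api": "send_rows", "payload": {
  "series": [
    [[-0.004,0,0,0,1],[-0.004,0,0,0,1]]
  ]
}}

```text
time_s: 17.9
eef_pos: [532.2, 99.6, 103.2]
ee_rot: [-0.001, 0.763, -0.647, 0.002]
force: [-2.1, -1.4, 13.2]
grip_width: 0.316
```

Request:
{"api": "send_rows", "payload": {
  "series": [
    [[-0.004,0,0,0,1],[-0.004,0,0,0,1]]
  ]
}}

```text
time_s: 18.1
eef_pos: [530.9, 107.6, 103.1]
ee_rot: [-0.001, 0.763, -0.647, 0.002]
force: [-1.4, -1.5, 14.2]
grip_width: 0.32
```

Stiffness and smooth z at contact forces from 14 to 20 N mean all the slides have bottomed. I'll lift and carry it back.

Request:
{"api": "send_rows", "payload": {
  "series": [
    [[0,0,-0.005,0,1],[0,0,-0.015,0,1],[0,0,-0.02,0,1],[0,0,-0.02,0,1],[0,0,-0.015,0,1],[0,0,0,0,1],[0,0,0,0,1]]
  ]
}}

```text
time_s: 18.8
eef_pos: [529.3, 107.6, 175.2]
ee_rot: [0.0, 0.763, -0.647, -0.0]
force: [0.2, -0.9, -4.1]
grip_width: 0.318
```

```bash
python3 - <<'E'
from h import *
p,psi,s=pose();print(p,psi,s['force'],s['wrist_torque'],s['time_s'])
plan(526.4,-274.8,p[2],-.1565,12)
E
```

```text
[529.29428764 107.55903572 175.20829589] -1.4070694192399424 [ 0.16194689 -0.92539786 -4.1052978 ] [ 0.00111722  0.02808517 -0.03985324] 18.8
[np.float64(0.0314), np.float64(0.0054), np.float64(-0.0), np.float64(-0.1042)]
[np.float64(0.0307), np.float64(0.0087), np.float64(-0.0), np.float64(-0.1042)]
[np.float64(0.0296), np.float64(0.0118), np.float64(-0.0), np.float64(-0.1042)]
[np.float64(0.0282), np.float64(0.0148), np.float64(-0.0), np.float64(-0.1042)]
[np.float64(0.0265), np.float64(0.0177), np.float64(-0.0), np.float64(-0.1042)]
[np.float64(0.0245), np.float64(0.0203), np.float64(-0.0), np.float64(-0.1042)]
[np.float64(0.0223), np.float64(0.0228), np.float64(-0.0), np.float64(-0.1042)]
[np.float64(0.0198), np.float64(0.025), np.float64(-0.0), np.float64(-0.1042)]
[np.float64(0.0171), np.float64(0.0269), np.float64(-0.0), np.float64(-0.1042)]
[np.float64(0.0142), np.float64(0.0285), np.float64(-0.0), np.float64(-0.1042)]
[np.float64(0.0111), np.float64(0.0299), np.float64(-0.0), np.float64(-0.1042)]
[np.float64(0.008), np.float64(0.0308), np.float64(-0.0), np.float64(-0.1042)]
```

Request:
{"api": "send_rows", "payload": {
  "series": [
    [[0.031,0.005,0,-0.104,1],[0.031,0.009,0,-0.104,1],[0.03,0.012,0,-0.104,1],[0.028,0.015,0,-0.104,1],[0.026,0.018,0,-0.104,1],[0.024,0.02,0,-0.104,1],[0.022,0.023,0,-0.104,1],[0.02,0.025,0,-0.104,1],[0.017,0.027,0,-0.104,1],[0.014,0.028,0,-0.104,1]]
  ]
}}

```text
time_s: 19.8
eef_pos: [525.3, -211.1, 174.5]
ee_rot: [-0.001, 0.984, -0.18, -0.001]
force: [0.0, 0.0, -3.8]
grip_width: 0.314
```

Request:
{"api": "send_rows", "payload": {
  "series": [
    [[0.011,0.03,0,-0.104,1],[0.008,0.031,0,-0.104,1],[0,0,0,0,1],[0,0,0,0,1],[0,0,0,0,1]]
  ]
}}

```text
time_s: 20.3
eef_pos: [524.9, -273.0, 175.2]
ee_rot: [-0.001, 0.997, -0.08, -0.001]
force: [0.1, 0.5, -3.9]
grip_width: 0.314
```

```bash
python3 - <<'E'
from h import *
p,psi,s=pose();print(p,psi,s['force'])
plan(526.4,-274.8,p[2],-.1565,1)
b=ctrl.capture("side")
def c(im,x0,y0,w,h,s=6): return cv2.resize(im[y0:y0+h,x0:x0+w],None,fx=s,fy=s,interpolation=cv2.INTER_CUBIC)
cv2.imwrite("pics/l1.png",np.hstack([c(b,210,172,88,98,4),c(cv2.imread("pics/side0.png"),210,172,88,98,4)]))
cv2.imwrite("pics/side1.png",b)
E
```

```text
[ 524.92047449 -272.99593468  175.24125474] -0.15918148897269774 [ 0.12106566  0.54605152 -3.93694598]
[np.float64(0.0017), np.float64(0.0015), np.float64(-0.0), np.float64(-0.0027)]
```

View pics/l1.png

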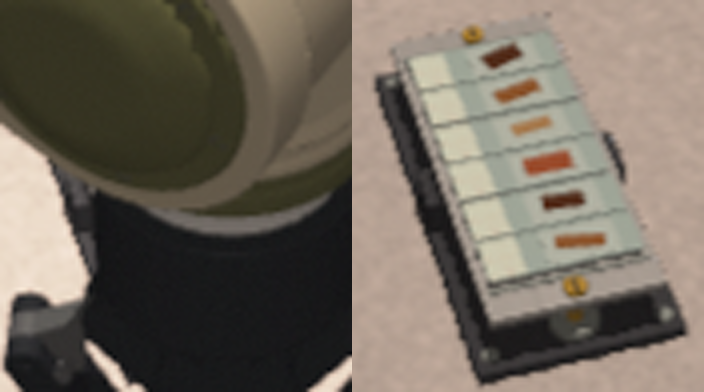

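The arm hides the row. I'll shift aside 130 mm so the slides can be checked before the roller goes back.

Request:
{"api": "send_rows", "payload": {
  "series": [
    [[-0.02,0,0,0,1],[-0.03,0,0,0,1],[-0.03,0,0,0,1],[-0.03,0,0,0,1],[-0.02,0,0,0,1],[0,0,0,0,1],[0,0,0,0,1]]
  ]
}}

```text
time_s: 21.05
eef_pos: [397.1, -253.1, 176.5]
ee_rot: [0.0, 0.997, -0.079, 0.0]
force: [1.1, 0.0, -3.1]
grip_width: 0.313
```

```bash
python3 - <<'E'
from h import *
p,psi,s=pose();print(p,psi,s['force'])
b=ctrl.capture("side");t=ctrl.capture("top")
cv2.imwrite("pics/side2.png",b);cv2.imwrite("pics/top2.png",t)
def c(im,x0,y0,w,h,s): return cv2.resize(im[y0:y0+h,x0:x0+w],None,fx=s,fy=s,interpolation=cv2.INTER_CUBIC)
b0=cv2.imread("pics/side0.png")
cv2.imwrite("pics/l2.png",np.hstack([c(b,215,172,78,96,5),c(b0,215,172,78,96,5)]))
# vertical shift of each slide's label patch before->after
x=np.array([541,41.5,-1.407])
for s_ in(-92,-67.5,-40.5,-13.5,13.5,40.5,67.5,92):
    u=proj("side",W(x,[[s_,0,36.8]]))[0]+[1.5,0];u=u.round().astype(int)
    g=lambda im:cv2.cvtColor(im,cv2.COLOR_BGR2GRAY).astype(np.float32)
    A=g(b0)[u[1]-5:u[1]+6,u[0]-9:u[0]+16];B=g(b)[u[1]-5:u[1]+6,u[0]-9:u[0]+16]
    w=cv2.createHanningWindow(A.shape[::-1],cv2.CV_32F)
    print(s_,u,np.round(cv2.phaseCorrelate(A,B,w)[0],2),proj("side",W(x,[[s_,0,35]]))[0]-proj("side",W(x,[[s_,0,38]]))[0])
E
```

```text
[ 397.07233813 -253.05694177  176.46698942] -0.15891052819631746 [ 1.07708023  0.03511348 -3.13839979]
-92 [240 180] [ 0.4  -0.25] [0.04392518 1.07155105]
-67.5 [243 188] [0.3  0.64] [0.0383259  1.07347943]
-40.5 [247 196] [0.34 0.74] [0.03169326 1.07507172]
-13.5 [251 205] [0.44 0.16] [0.0245357  1.07603997]
13.5 [254 214] [0.83 0.42] [0.01680724 1.07630907]
40.5 [258 224] [0.68 0.27] [0.00845706 1.07579496]
67.5 [262 233] [0.4  0.91] [-5.71064657e-04  1.07440349e+00]
92 [266 243] [0.45 0.02] [-0.00940212  1.0722932 ]
```

View pics/l2.png

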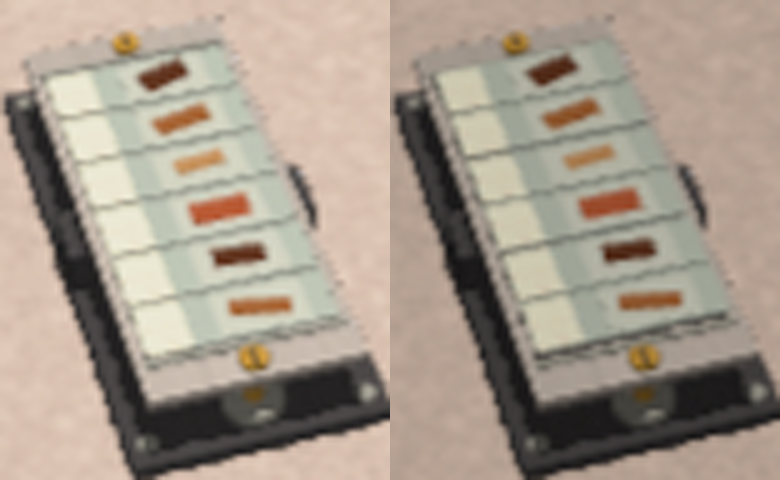

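Left is after, right before: slides moved down by about 1 px (label rows 70→75, 113→119, 156→161, 203→208, 251→254, 300→305 at 5x). Slide 5 needs a sharper number, so I'll use label centroids relative to the screws.

```bash
python3 - <<'E'
from h import *
a,b=[cv2.imread(f"pics/side{i}.png").astype(float) for i in(0,2)]
C=[(215+552/5-78,172+71/5),(215+571/5-78,172+113/5),(215+589/5-78,172+156/5),(215+610/5-78,172+203/5),(215+629/5-78,172+251/5),(215+650/5-78,172+300/5),(215+515/5-78,172+42/5),(215+645/5-78,172+356/5)]
for i,(u,v) in enumerate(C):
    o=[]
    for im in(a,b):
        cu,cv_=u,v
        for _ in range(6):
            x0,y0=int(round(cu)),int(round(cv_))
            h,w=(4,9) if i<6 else (3,4)
            P=im[y0-h:y0+h+1,x0-w:x0+w+1]
            for mode in(0,):
                D=P[:,:,0]/P.sum(2)           # blue fraction
                bg=np.percentile(D,70);wt=np.clip(bg-D-.02,0,None)
            Y,X=np.mgrid[y0-h:y0+h+1,x0-w:x0+w+1]
            cu,cv_=(X*wt).sum()/wt.sum(),(Y*wt).sum()/wt.sum()
        o.append((cu,cv_))
    print(i+1,np.round(o,2).tolist(),np.round(np.subtract(o[1],o[0]),2))
E
```

```text
1 [[245.07, 184.64], [246.35, 186.24]] [1.28 1.6 ]
2 [[250.8, 194.37], [250.9, 195.44]] [0.1  1.07]
3 [[254.38, 202.95], [254.35, 203.92]] [-0.03  0.96]
4 [[258.53, 212.32], [258.5, 213.41]] [-0.03  1.09]
5 [[262.15, 221.81], [262.21, 222.68]] [0.06 0.86]
6 [[266.58, 231.71], [266.5, 232.82]] [-0.08  1.11]
7 [[239.67, 180.36], [239.68, 180.36]] [0.01 0.  ]
8 [[265.34, 243.15], [265.34, 243.14]] [-0.   -0.01]
```

The 3 mm travel equals 1.075 px, and slides 2–6 moved 0.86–1.11 px with the screws at 0, so all are down allowing for start offsets of up to 0.6 mm. Slide 1's centroid was contaminated, but it bottomed by force. Back to the stand.

Request:
{"api": "send_rows", "payload": {
  "series": [
    [[0.02,0,0,0,1],[0.03,0,0,0,1],[0.03,0,0,0,1],[0.03,0,0,0,1],[0.02,0.001,0,-0.002,1],[0.001,0,0,0,1],[0,0,0,0,1],[0,0,0,0,1]]
  ]
}}

```text
time_s: 21.95
eef_pos: [525.6, -274.8, 175.8]
ee_rot: [-0.0, 0.997, -0.078, -0.0]
force: [-0.3, -0.2, -3.4]
grip_width: 0.316
```

```bash
python3 - <<'E'
from h import *
p,psi,s=pose();print(p,psi,s['force'])
plan(526.4,-274.8,p[2],-.1565,1)
b=ctrl.capture("side")
def c(im,x0,y0,w,h,s): return cv2.resize(im[y0:y0+h,x0:x0+w],None,fx=s,fy=s,interpolation=cv2.INTER_CUBIC)
cv2.imwrite("pics/s3.png",c(b,215,270,100,140,5)[:600])
E
```

```text
[ 525.58438168 -274.84415806  175.84836458] -0.15688962846634308 [-0.33357695 -0.2026873  -3.38540874]
[np.float64(0.0008), np.float64(-0.0002), np.float64(-0.0), np.float64(-0.0004)]
```

View pics/s3.png

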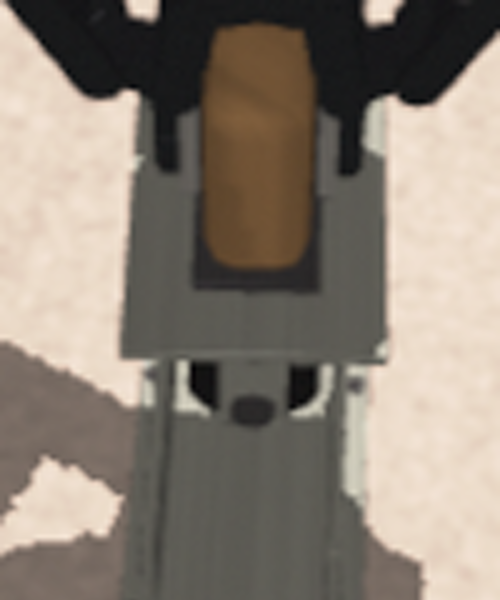

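The brayer hangs upright and square above the stand (plate edges at 122–386, walls at about 140–365). Lowering.

Request:
{"api": "send_rows", "payload": {
  "series": [
    [[0.001,0,0.02,0,1],[0,0,0.02,0,1],[0,0,0.02,0,1],[0,0,0.018,0,1],[0,0,0.012,0,1],[0,0,0.004,0,1],[0,0,0,0,1],[0,0,0,0,1]]
  ]
}}

```text
time_s: 22.8
eef_pos: [527.2, -275.6, 83.1]
ee_rot: [0.0, 0.997, -0.078, 0.001]
force: [0.5, -0.1, -4.1]
grip_width: 0.315
```

Request:
{"api": "send_rows", "payload": {
  "series": [
    [[0,0,0.001,0,1],[0,0,0,0,1]]
  ]
}}

```text
time_s: 23.0
eef_pos: [527.0, -275.4, 81.5]
ee_rot: [0.0, 0.997, -0.078, 0.0]
force: [-0.3, -0.4, -3.4]
grip_width: 0.316
```

Request:
{"api": "send_rows", "payload": {
  "series": [
    [[0,0,0.001,0,1],[0,0,0,0,1]]
  ]
}}

```text
time_s: 23.2
eef_pos: [526.9, -275.3, 80.1]
ee_rot: [-0.0, 0.997, -0.078, -0.0]
force: [-0.2, -0.2, -3.5]
grip_width: 0.311
```

Request:
{"api": "send_rows", "payload": {
  "series": [
    [[0,0,0.001,0,1],[0,0,0,0,1]]
  ]
}}

```text
time_s: 23.4
eef_pos: [526.8, -275.3, 79.0]
ee_rot: [-0.0, 0.997, -0.078, -0.0]
force: [0.2, -0.5, -4.7]
grip_width: 0.315
```

Request:
{"api": "send_rows", "payload": {
  "series": [
    [[0,0,0.001,0,1],[0,0,0,0,1]]
  ]
}}

```text
time_s: 23.6
eef_pos: [526.9, -275.2, 77.9]
ee_rot: [-0.0, 0.997, -0.078, -0.0]
force: [0.3, -0.3, -3.2]
grip_width: 0.313
```

Request:
{"api": "send_rows", "payload": {
  "series": [
    [[0,0,0.0005,0,1],[0,0,0,0,1]]
  ]
}}

```text
time_s: 23.8
eef_pos: [526.9, -275.3, 77.7]
ee_rot: [0.0, 0.997, -0.078, 0.0]
force: [0.1, -0.8, -1.9]
grip_width: 0.32
```

Request:
{"api": "send_rows", "payload": {
  "series": [
    [[0,0,0.0005,0,1],[0,0,0,0,1]]
  ]
}}

```text
time_s: 24.0
eef_pos: [527.0, -275.3, 77.6]
ee_rot: [0.0, 0.997, -0.078, 0.0]
force: [-2.0, 2.4, 3.4]
grip_width: 0.314
```

Seated at z = 77.6, the same as at pickup. Release gently and withdraw.

Request:
{"api": "send_rows", "payload": {
  "series": [
    [[0,0,0,0,0.6],[0,0,0,0,0.4],[0,0,0,0,0.2],[0,0,0,0,0],[0,0,0,0,0],[0,0,0,0,0],[0,0,0,0,0],[0,0,0,0,0]]
  ]
}}

```text
time_s: 24.8
eef_pos: [526.9, -275.3, 77.1]
ee_rot: [0.0, 0.997, -0.078, 0.0]
force: [-0.1, -0.5, -0.4]
grip_width: 0.999
```

Request:
{"api": "send_rows", "payload": {
  "series": [
    [[0,0,-0.01,0,0],[0,0,-0.02,0,0],[0,0,-0.02,0,0],[0,0,-0.02,0,0],[0,0,-0.03,0,0],[0,0,-0.03,0,0],[-0.03,0,-0.02,0,0],[-0.04,0,0,0,0],[-0.04,0,0,0,0],[-0.04,0,0,0,0]]
  ]
}}

```text
time_s: 25.8
eef_pos: [377.3, -251.3, 227.8]
ee_rot: [0.0, 0.997, -0.078, 0.0]
force: [0.0, -0.4, 0.6]
grip_width: 1.0
```

Request:
{"api": "send_rows", "payload": {
  "series": [
    [[0,0,0,0,0],[0,0,0,0,0],[0,0,0,0,0]]
  ]
}}

```text
time_s: 26.1
eef_pos: [379.5, -252.2, 227.6]
ee_rot: [0.0, 0.997, -0.078, 0.0]
force: [0.4, 0.8, -0.2]
grip_width: 0.997
```

```bash
python3 - <<'E'
from h import *
p,psi,s=pose();print(p,s['force'],s['time_s'])
b=ctrl.capture("side");t=ctrl.capture("top")
cv2.imwrite("pics/f_s.png",b)
a=cv2.imread("pics/top0.png");d=cv2.absdiff(a,t).max(2)
def c(im,x0,y0,w,h,s): return cv2.resize(im[y0:y0+h,x0:x0+w],None,fx=s,fy=s,interpolation=cv2.INTER_CUBIC)
cv2.imwrite("pics/f.png",np.vstack([np.hstack([c(b,225,300,80,100,3),c(cv2.imread("pics/side0.png"),225,300,80,100,3)]),cv2.resize(b,(480,280))]))
E
```

```text
[ 379.51748352 -252.19219983  227.62666188] [ 0.40261467  0.75801926 -0.190096  ] 26.1
```

View pics/f.png

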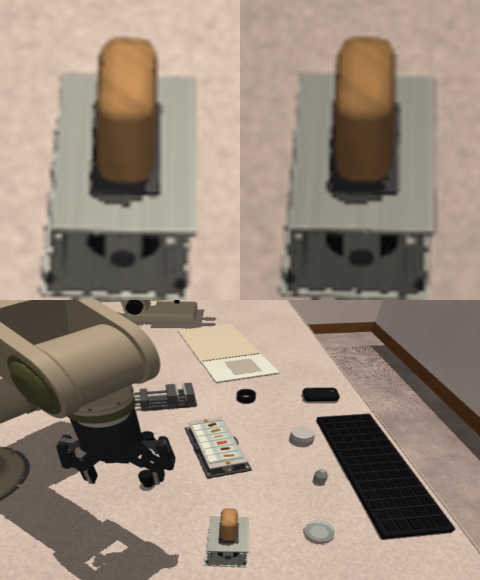

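The final picture shows the brayer upright in its stand with the same outline as at the start, and the visible bench items in place.

```bash
python3 -c "
from rig import ctrl
print(ctrl.finish_job())"
```

```text
the job is handed in; nothing more can be done
None
```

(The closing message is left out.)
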